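Rack the dispensed vials and put on the cover of the order's colour

ROBOT

A 6-joint arm with a two-finger parallel gripper is mounted at the origin on the work surface. World frame = base frame: x ahead of the robot, y to its left, z up, the work surface at z = 0. Lengths are in m, angles in rad, forces in N, time in s.
With the tool pointing down it reaches from about 0.3 to 0.75 m from the base axis. Payload 8.5 kg.
Tool frame: the origin (TCP) lies between the finger pads; the fingertips stand 11 mm ahead of it and the grasp point (between the pads) lies 8 mm behind it; z points along the fingers, y is the line along which they close (so a half turn about z gives the same grasp; the last joint's range is limited). The gripper opens to 88 mm and grips with 3 to 60 N. Pads are 18 mm wide; open, the fingers measure 123 mm over their backs; the gripper's body (75 mm by 187 mm) begins 45 mm behind the grasp point.
Start: joints at [1.018, 0.381, 1.297, -0, 1.464, -0.215], TCP at [0.182, 0.519, 0.25] pointing down, gripper open.
Joint ranges: [-3.11, 3.11], [-0.89, 2.33], [0.22, 2.48], [-1.42, 4.56], [0.17, 2.85], [-2.88, 2.88]. Speed limits (rad/s): [2.39, 2.39, 3.14, 3.14, 3.14, 3.14].

INTERFACE

Orientations are given as a unit quaternion [x, y, z, w].
In Python, from rig import env, cams gives the robot as it stands.
- The arm moves only by the tool play_rows, never from a script. Its argument "plan" is a list of rows, each a list of 4 numbers: the shift along the world's x, y, z normalised to -1 to 1, where 1 is 0.4 m, then the turn about the world's z normalised to -1 to 1, where 1 is pi/2 rad. A call has 1 to 12 rows; each row is the pose to reach, as a shift and turn from the pose commanded when the call began; what a row does not reach only later rows make up. A row lasts 1/10 s, in which the tool goes at most 50 mm and 8.59 degrees, less where a joint would pass 70% of its speed; a pose out of reach is approached as far as the arm can. A call with a number of a shift or a turn outside -1 to 1 is refused whole. A call with a gripper value outside its range is refused whole. "grip" is the closure, from -1 (fully open) to 1 (shut), set as the call begins (left out, the last holds). The fingers move at their own pace and stop on an object; "newtons" is the grip in N (left out, the last holds). Time passes only in rows, so rows that repeat a pose let the fingers close. It gives the time, the measured TCP pose, the force, the opening and the grip force at its end, in the units of the state.
- env.get_obs(): the state, without advancing time (a new reading comes with each control period).
- cams.camera(name): name is "side" or "top" or "wrist"; returns a dict with "img" (400x640x3 uint8, red, green, blue), "z_map" (400x640 float32, m along the optical axis (not along the pixel's ray), 0 where there is no reading), "fx", "fy", "cx", "cy" (pixels), "pose" (4x4, takes a point from camera to world coordinates). Camera axes: x right, y up, looking along -z (the intrinsics and any distortion apply to the point x, -y, -z); pixel columns grow to the right and rows downward; lengths in m; the calibration is good to about 2 mm. The wrist camera is an equidistant fisheye: a pixel r from the principal point sees the ray r / f radians off the axis. A picture is of the moment at which its call begins.
- env.close_job(): hands the job in; it is judged then, once.
The state is a dict: "clock": time; "joint_pos": joint angles; "dq": joint speeds; "tau": joint torques, N m; "eef_pos": TCP position; "tool_rot": TCP orientation; "ft_force": force on the tool from outside, world axes, zero at the start; "moment": the same for the moment, N m; "gripper_width": opening from 0.0 (shut) to 1.0 (fully open); "grasp_force": force on a finger pad.
Only numpy, scipy, OpenCV 4.12 (cv2) and the standard library are available. Lean on these libraries where they do the work, as an engineer would, in place of code of your own. Each camera call takes 0.05 s, during which the arm holds its last target. There are 200 camera calls.

TASK

Press every vial standing on the green mat fully home, upright, into its own hole of the white rack; which hole does not matter. When all the vials are in, put the cover tray whose colour matches the tag in the black-framed pocket of the order board onto the rack, level, with all four legs fully down in the corner sockets. Keep the other cover tray standing on the bench, off the rack, and do not disturb the jars, tools and other things around.

Things in the scene. Friction and masses are not known exactly. Their poses are not given: they have to be found in the camera images.
- rack: White vial rack, fixed: block 220 x 130 x 30 mm, long side along its x, z up. Blind holes in its top, all 18 mm deep, sharp-edged: five for vials, 21 mm wide, at x = -72, -36, 0, 36, 72, y = 0 mm; four corner sockets, 12.5 mm wide, at x = +-95, y = +-52 mm. Origin: centre of underside, on the bench. Hole floors are 12 mm above the bench: there a seated vial or cover has its origin.
- rack_hole0 (a point): Centre of the mouth of vial hole 0 at the rack's top face, 30 mm above the bench.
- rack_hole1 (a point): Centre of the mouth of vial hole 1 at the rack's top face, 30 mm above the bench.
- rack_hole2 (a point): Centre of the mouth of vial hole 2 at the rack's top face, 30 mm above the bench.
- rack_hole3 (a point): Centre of the mouth of vial hole 3 at the rack's top face, 30 mm above the bench.
- rack_hole4 (a point): Centre of the mouth of vial hole 4 at the rack's top face, 30 mm above the bench.
- mat: Green bench mat, fixed, 260 x 90 x 4 mm, long side along its own x, on which the vials stand in a loose row along x, about 48 mm apart. Origin: centre of its underside; z up.
- vial0: Amber glass vial, aluminium crimp cap, 20 mm across, 45 mm tall, 30 g, upright on the mat at the start. Origin: centre of its foot; z towards the cap. May be absent: three to five vials are there. Gripped 20 mm or more above its foot it can be pressed fully home without the fingers meeting the rack.
- vial1: Amber glass vial, aluminium crimp cap, 20 mm across, 45 mm tall, 30 g, upright on the mat at the start. Origin: centre of its foot; z towards the cap. May be absent: three to five vials are there. Gripped 20 mm or more above its foot it can be pressed fully home without the fingers meeting the rack.
- vial2: Amber glass vial, aluminium crimp cap, 20 mm across, 45 mm tall, 30 g, upright on the mat at the start. Origin: centre of its foot; z towards the cap. May be absent: three to five vials are there. Gripped 20 mm or more above its foot it can be pressed fully home without the fingers meeting the rack.
- vial3: Amber glass vial, aluminium crimp cap, 20 mm across, 45 mm tall, 30 g, upright on the mat at the start. Origin: centre of its foot; z towards the cap. May be absent: three to five vials are there. Gripped 20 mm or more above its foot it can be pressed fully home without the fingers meeting the rack.
- vial4: Amber glass vial, aluminium crimp cap, 20 mm across, 45 mm tall, 30 g, upright on the mat at the start. Origin: centre of its foot; z towards the cap. May be absent: three to five vials are there. Gripped 20 mm or more above its foot it can be pressed fully home without the fingers meeting the rack.
- cover_blue: Cover tray, blue plate 220 x 130 x 5 mm (long side along its x) on four steel corner legs, 10 mm across, tapered tips, 52 mm long, centred at x +-95, y +-52 mm. Grey grip ridge mid-plate: 70 mm along x, 16 mm across y, 32 mm tall, its top 89 mm above the leg tips. 300 g. Origin: tray centre at leg-tip height (z=0 standing on the bench); z up. Fits the rack either way round.
- cover_orange: Cover tray, orange plate 220 x 130 x 5 mm (long side along its x) on four steel corner legs, 10 mm across, tapered tips, 52 mm long, centred at x +-95, y +-52 mm. Grey grip ridge mid-plate: 70 mm along x, 16 mm across y, 32 mm tall, its top 89 mm above the leg tips. 300 g. Origin: tray centre at leg-tip height (z=0 standing on the bench); z up. Fits the rack either way round.
- order_board: White order board lying flat near the far edge of the bench, fixed, 90 x 190 x 12 mm. Two tag pockets side by side along its own y; the one on its +y side has a raised black frame and holds the tag of the present order. Origin: centre of its underside.
- framed_pocket (a point): Centre of the black-framed pocket on the order board's top face; the other pocket lies 92 mm from it.
- tag_blue: Blue square tag, 50 x 50 x 6 mm, fixed in one of the two pockets of the order board. Origin: centre of its underside.
- tag_orange: Orange square tag, 50 x 50 x 6 mm, fixed in one of the two pockets of the order board. Origin: centre of its underside.
- jar_red: White plastic jar with a red cap, 68 mm across, 85 mm tall; a bystander. Origin: centre of its underside.
- mortar: White mortar with its pestle standing in it, 100 mm across, 97 mm tall; a bystander. Origin: centre of its underside.
- bottle_amber: Amber bottle, 60 mm across, 140 mm tall; a bystander. Origin: centre of its underside.
- tape_roll: Roll of paper tape lying flat, 52 mm across, 19 mm tall; a bystander. Origin: centre of its underside.
- spatula: Spatula lying on the bench, 180 mm long; a bystander. Origin: centre of its underside (the spatula lies along its own x).
- dosing_cup: Small yellow dosing cup, 36 mm across, 35 mm tall; a bystander. Origin: centre of its underside.

How it is judged:
By the outcome, as a careful person would: the job done as asked, in the order asked, and still so for the second after the job is handed in, with the robot touching nothing.
Of vial0, vial1, vial2, vial3, vial4 only 3 to 5 are there at a start; the rules pass over those that are not, and their reading is None.
At some moment in a run one of cover_blue, cover_orange may be knocked a few centimetres aside while the robot is not near it.
It also fails if it takes over 210 s, if anything falls off the work surface, if the arm or the gripper's body presses on something with over 40 N, if the wrist force passes 120 N, or if a joint passes its speed limit or range.

## Working session

There is one attempt and no reset: what is moved stays moved. The work goes in short steps, Python scripts to look and compute and a tool call to move; the robot and the scene stay as the last step left them, time stands still between calls to the robot, and variables do not carry over. Pictures are saved under pics/ and viewed, at most 14 in all, crops included, and the job is handed in when it is done.

Besides the shell and the picture viewer there is one more tool, called by a JSON object that holds its "op" and its "data". play_rows: Moves the arm, as the interface text tells. Its arguments: {"type":"object","properties":{"plan":{"type":"array"},"grip":{"type":"number"},"newtons":{"type":"number"}},"required":["plan"]}

```bash
ls; mkdir -p pics; python3 - <<'E'
from rig import env,cams
import cv2,numpy as np
print({k:np.round(v,3) for k,v in env.get_obs().items()})
for n in("top","side"):
    c=cams.camera(n); cv2.imwrite(f"pics/{n}0.png",c["img"][:,:,::-1]); print(n,c["fx"],c["cx"],c["cy"],np.round(c["pose"],3).tolist())
    np.savez(f"{n}0.npz",**c)
E
```

```text
pics
{'clock': np.float64(0.0), 'joint_pos': array([ 1.018,  0.381,  1.298,  0.   ,  1.464, -0.215]), 'dq': array([ 0.001,  0.   ,  0.001,  0.001, -0.001, -0.   ]), 'tau': array([ 0.0000e+00, -4.3793e+01, -2.2456e+01,  7.1000e-02,  3.5000e-02,
       -0.0000e+00]), 'eef_pos': array([0.182, 0.519, 0.249]), 'tool_rot': array([ 0.168,  0.986, -0.001, -0.   ]), 'ft_force': array([ 0.067,  0.265, -0.084]), 'moment': array([-0.019,  0.01 ,  0.001]), 'grasp_force': np.float64(0.0), 'gripper_width': np.float64(1.002)}
top 428.64606784543605 321.7472659745872 198.73442890522136 [[-0.012, 0.995, -0.1, 0.494], [-1.0, -0.012, -0.001, 0.024], [-0.002, 0.1, 0.995, 1.069], [0.0, 0.0, 0.0, 1.0]]
side 421.53565212682776 322.20708625911976 193.2963783752984 [[-0.876, 0.349, -0.332, 0.237], [-0.482, -0.621, 0.619, 0.647], [0.01, 0.702, 0.712, 0.775], [0.0, 0.0, 0.0, 1.0]]
```

View pics/top0.png

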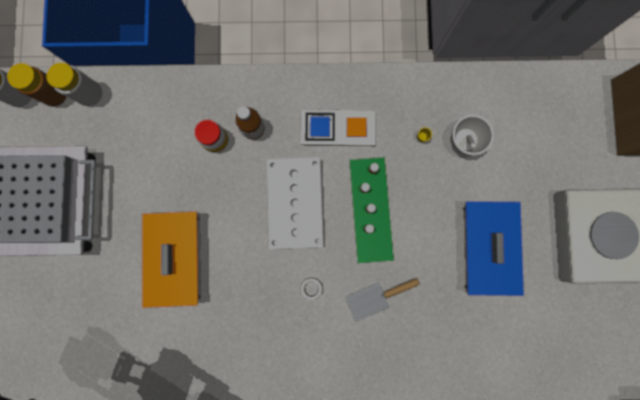

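View pics/side0.png

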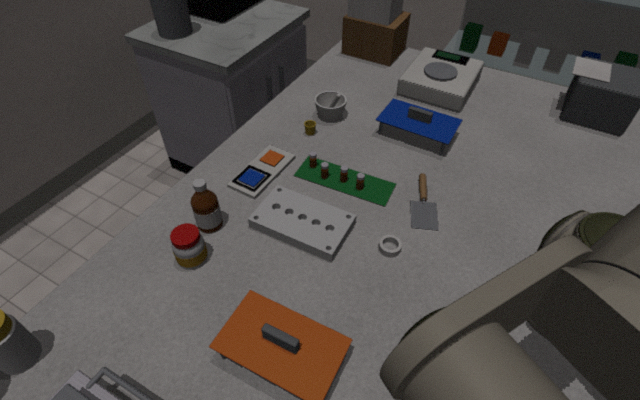

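The order board's framed pocket (319,127) holds the blue tag, so the blue cover at (494,248) is the one to fit. There are four vials, at (374,168), (365,187), (371,208) and (369,229). The rack is at (295,203).

```bash
cat > h.py <<'E'
import numpy as np,cv2
def load(n): return dict(np.load(n))
def cloud(c):
    v,u=np.mgrid[:400,:640]; z=c["z_map"]
    if "K" in c: pass
    P=np.stack([(u-c["cx"])/c["fx"]*z,-(v-c["cy"])/c["fy"]*z,-z],-1)
    return P@c["pose"][:3,:3].T+c["pose"][:3,3]
def blobs(m,amin=8):
    n,l,s,ce=cv2.connectedComponentsWithStats(m.astype(np.uint8))
    return [(l==i,s[i,4],ce[i]) for i in range(1,n) if s[i,4]>=amin]
def rect(P):  # centre, long-axis angle deg, sizes in mm
    (c,(w,h),a)=cv2.minAreaRect((P[:,:2]*1000).astype(np.float32))
    if w<h: a+=90; w,h=h,w
    return np.round(c,1),round((a+90)%180-90,1),round(w,1),round(h,1)
E
python3 - <<'E'
from h import *
for n in("top0.npz","side0.npz"):
    c=load(n);W=cloud(c);z=W[...,2];ok=c["z_map"]>0
    hsv=cv2.cvtColor(c["img"],cv2.COLOR_RGB2HSV);H,S,V=[hsv[...,i] for i in range(3)]
    roi=ok&(W[...,0]>.2)&(W[...,0]<.85)&(abs(W[...,1])<.6)
    print(n)
    for nm,m in dict(bench=roi&(abs(z)<.01)).items(): print(nm,np.median(z[m]))
    for nm,m in dict(rack=roi&(S<40)&(V>150)&(abs(z-.03)<.006),blue=roi&(H>100)&(H<125)&(S>120)&(abs(z-.057)<.01),orange=roi&(H<20)&(S>150)&(abs(z-.057)<.01),mat=roi&(H>50)&(H<85)&(S>100)&(z<.012),ridge=roi&(S<60)&(abs(z-.089)<.008),vial=roi&(abs(z-.049)<.006)).items():
        for b,a,ce in blobs(m,6):
            if nm!='ridge' and nm!='vial' and a<500: continue
            print(nm,a,ce.round(),rect(W[b]),"mean",(W[b].mean(0)*1000).round(1), "zmed",(np.median(z[b])*1000).round(1))
E
```

```text
top0.npz
bench 0.0007418530981340155
rack 3970 [294. 203.] (array([590.1,  93.5]), 1.4, 217.5, 126.3) mean [589.3  93.   30.6] zmed 30.6
blue 4757 [493. 248.] (array([ 475.5, -375.7]), -0.7, 215.2, 130.9) mean [ 474.4 -375.1   57.7] zmed 57.7
orange 4688 [170. 259.] (array([458.8, 383.1]), 1.5, 216.0, 127.8) mean [457.7 382.5  57.5] zmed 57.5
mat 3172 [371. 211.] (array([573.4, -96.6]), 3.5, 255.8, 86.5) mean [568.  -96.8   4.7] zmed 4.7
ridge 16 [254. 110.] (array([802.1, 181.1]), 53.5, 31.6, 7.6) mean [802.5 181.8  89.9] zmed 89.2
ridge 10 [235. 118.] (array([785.9, 225.3]), -9.2, 22.8, 2.5) mean [785.4 225.4  90.4] zmed 90.6
ridge 33 [472. 144.] (array([ 715.9, -324.8]), -6.0, 17.4, 11.8) mean [ 714.8 -324.2   91.3] zmed 92.9
ridge 227 [499. 247.] (array([ 476.1, -376. ]), -1.5, 65.6, 15.2) mean [ 476.3 -374.8   88.6] zmed 89.0
ridge 204 [165. 259.] (array([458. , 383.3]), 0.5, 65.3, 14.5) mean [458.5 382.6  88.4] zmed 88.7
vial 135 [480. 129.] (array([ 756.6, -353.3]), 31.7, 85.7, 51.9) mean [ 762.9 -361.5   49.5] zmed 49.7
vial 62 [217. 142.] (array([741.8, 280.7]), -44.8, 67.1,
[... 2652 characters left out ...]
zmed 48.2
vial 7 [443. 143.] (array([ 380.3, -316.7]), 81.9, 11.7, 10.4) mean [ 380.9 -316.1   50.4] zmed 52.6
vial 39 [313. 154.] (array([ 668.1, -101.4]), -10.1, 18.5, 18.1) mean [667.8 -99.9  48.5] zmed 49.1
vial 45 [325. 165.] (array([620.5, -77.4]), -15.8, 18.9, 18.9) mean [620.2 -77.   48.3] zmed 48.5
vial 41 [344. 169.] (array([569.8, -91.4]), -72.8, 19.6, 18.2) mean [569.6 -89.9  48.5] zmed 48.9
vial 44 [361. 176.] (array([521.2, -86.6]), -19.6, 19.2, 18.1) mean [521.  -85.3  48.5] zmed 48.9
vial 102 [209. 218.] (array([766.3, 209.7]), 49.5, 59.1, 26.1) mean [762.2 212.6  49. ] zmed 48.8
vial 133 [191. 253.] (array([735.3, 305.8]), 54.3, 66.7, 31.3) mean [731.3 308.3  49.3] zmed 49.6
```

{"op": "play_rows", "data": {"plan": [[0.97,-1,0,0.231],[0.97,-1,0,0.231],[0.97,-1,0,0.231],[0.97,-1,0,0.231],[0.97,-1,0,0.231],[0.97,-1,0,0.231],[0.97,-1,0,0.231],[0.97,-1,0,0.231],[0.97,-1,0,0.231],[0.97,-1,0,0.231],[0.97,-1,0,0.231],[0.97,-1,0,0.231]]}}

```text
clock: 1.3
eef_pos: [0.5725, 0.1155, 0.2487]
tool_rot: [-0.011, 1.0, -0.0, -0.0]
ft_force: [0.1, 0.6, 0.2]
gripper_width: 1.0
grasp_force: 0.0
```

{"op": "play_rows", "data": {"plan": [[0,-0.06,0,0],[0,-0.06,0,0],[0,-0.06,0,0],[0,-0.06,0,0]]}}

```text
clock: 1.7
eef_pos: [0.5698, 0.0961, 0.2499]
tool_rot: [-0.013, 1.0, 0.0, -0.0]
ft_force: [0.7, 0.6, -0.7]
gripper_width: 0.998
grasp_force: 0.0
```

```bash
python3 - <<'E'
from rig import env,cams
import cv2,numpy as np
c=cams.camera("wrist"); cv2.imwrite("pics/w1.png",c["img"][:,:,::-1]); np.savez("w1.npz",**c)
o=env.get_obs(); print(o["clock"],o["eef_pos"],o["tool_rot"],o["joint_pos"]);print(c["fx"],c["fy"],c["cx"],c["cy"],np.round(c["pose"],4).tolist())
E
```

```text
1.75 [0.56986027 0.0961611  0.24988706] [-1.32520463e-02  9.99912179e-01  1.34271804e-04  4.52721377e-06] [-3.76872940e-02  4.29943844e-01  1.21690863e+00  2.69435106e-04
  1.49474481e+00 -1.63500896e+00]
309.70691628693146 309.70691628693146 319.9160515075926 200.23018659399403 [[-0.0261, -0.9461, -0.3228, 0.4857], [0.9997, -0.0247, -0.0083, 0.094], [-0.0001, -0.3229, 0.9464, 0.3841], [0.0, 0.0, 0.0, 1.0]]
```

View pics/w1.png

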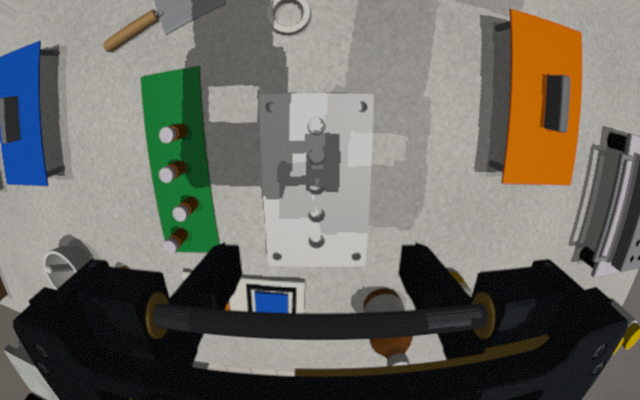

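```bash
cat >> h.py <<'E'
def fcloud(c):
    v,u=np.mgrid[:400,:640]; x=(u-c["cx"])/c["fx"]; y=(v-c["cy"])/c["fy"]
    t=np.hypot(x,y)+1e-9; k=np.tan(np.minimum(t,1.5))/t; z=c["z_map"]
    return np.stack([x*k*z,-y*k*z,-z],-1)@c["pose"][:3,:3].T+c["pose"][:3,3]
E
python3 - <<'E'
from h import *
c=load("w1.npz");W=fcloud(c);x,y,z=W[...,0],W[...,1],W[...,2]
hsv=cv2.cvtColor(c["img"],cv2.COLOR_RGB2HSV);S=hsv[...,1]
v,u=np.mgrid[:400,:640]; front=(v<262)
print("bench",np.median(z[front&(abs(z)<.012)]))
rk=front&(u>240)&(u<390)&(abs(z-.03)<.006)
for b,a,ce in blobs(rk,1500): print("rack",a,ce,rect(W[b]),np.median(z[b]))
for b,a,ce in blobs(front&(u>255)&(u<385)&(v>85)&(z<.0265)&(abs(x-.585)<.1)&(abs(y-.093)<.058),4): print("hole",a,ce.round(1),(np.mean([x[b],y[b],z[b]],1)*1000).round(1), (z[b].min()*1000).round(1))
for b,a,ce in blobs(front&(u>140)&(u<230)&(abs(z-.049)<.004),8): print("vial",a,ce.round(1),(np.mean([x[b],y[b],z[b]],1)*1000).round(1),rect(W[b]))
E
```

```text
bench -0.0006706034282639162
rack 16855 [316.19525363 175.16671611] (array([586.1,  91.9]), 1.5, 213.6, 131.2) 0.029221818759742668
hole 84 [361.5 106.2] [493.  143.5  13.3] 9.2
hole 43 [272.6 106.8] [496.4  37.8  12. ] 9.7
hole 247 [315.7 125.9] [518.8  89.8  12.1] -0.7
hole 234 [315.9 156.4] [556.1  90.9  13.1] 9.4
hole 215 [316. 186.] [593.4  91.8  13.5] 9.2
hole 195 [315.9 213.7] [630.2  92.5  14.1] 9.4
hole 173 [316.1 240. ] [667.2  93.7  15.1] 9.4
vial 190 [166.3 134.6] [523.4 -86.1  48.1] (array([523.5, -86.7]), -34.3, 19.2, 18.5)
vial 179 [165.7 174.4] [571.9 -91.6  48.2] (array([572.2, -91.5]), -53.8, 20.4, 18.8)
vial 166 [179.4 213.4] [622.3 -78.6  48. ] (array([622. , -79.2]), -83.7, 19.1, 18.1)
vial 134 [169.9 246.4] [ 670.4 -100.9   48. ] (array([ 671.2, -101.3]), -17.4, 19.1, 18.0)
```

```bash
cat >> h.py <<'E'
def plane(c,b,h):  # rays of mask b onto z=h, area-weighted centroid (mm)
    v,u=np.nonzero(b); x=(u-c["cx"])/c["fx"]; y=(v-c["cy"])/c["fy"]; t=np.hypot(x,y)+1e-9
    k=np.sin(t)/t; d=np.stack([x*k,-y*k,-np.cos(t)],-1)@c["pose"][:3,:3].T; o=c["pose"][:3,3]
    s=(h-o[2])/d[:,2]; P=o+s[:,None]*d; w=s**2/abs(d[:,2])
    return (P*w[:,None]).sum(0)[:2]/w.sum()*1000
def scene(c,u0=0,v1=262):
    W=fcloud(c);x,y,z=W[...,0],W[...,1],W[...,2]; v,u=np.mgrid[:400,:640]; f=v<v1
    hs=[plane(c,b,.0295) for b,a,ce in blobs(f&(z<.0265)&(abs(x-.585)<.115)&(abs(y-.093)<.062),20) if a<600]
    vs=[plane(c,b,.0483) for b,a,ce in blobs(f&(abs(z-.049)<.004)&(y<0)&(y>-.15),40)]
    return np.round(hs,1).tolist(),np.round(vs,1).tolist()
E
python3 - <<'E'
from h import *
c=load("w1.npz");W=fcloud(c);print(scene(c))
v,u=np.mgrid[:400,:640];z=W[...,2]
m=(z>.18)&(v<310)&(v>235)&(c["z_map"]>0)
for b,a,ce in blobs(m,50):
    print(a,ce)
tcp=np.array([.56986,.09616,.24989]);th=np.deg2rad(91.5);ty=np.array([np.cos(th),np.sin(th),0])
Y=(W-tcp)@ty*1000
for vv in (246,250,255,260,265,270):
    r=np.where(m[vv])[0]; L=r[r<320];R=r[r>320]
    if len(L) and len(R): print(vv,L.max(),R.min(),Y[vv,L.max()].round(1),Y[vv,R.min()].round(1),z[vv,L.max()].round(3),z[vv,R.min()].round(3))
E
```

```text
([[492.7, 141.4], [495.7, 38.0], [517.3, 90.0], [553.0, 91.0], [588.8, 91.9], [624.3, 92.6], [660.2, 93.7], [683.9, 42.9], [681.3, 146.1]], [[523.4, -86.1], [571.9, -91.6], [622.3, -78.5], [670.4, -100.9]])
8169 [146.04651732 286.52380952]
8153 [493.74745492 286.48902245]
246 238 402 -44.1 44.0 0.239 0.24
250 239 401 -44.5 44.6 0.237 0.237
255 239 400 -44.4 43.7 0.238 0.239
260 240 400 -43.7 44.0 0.24 0.239
265 241 399 -43.6 44.1 0.239 0.238
270 241 399 -43.7 44.3 0.241 0.239
```

{"op": "play_rows", "data": {"plan": [[0.068,-0.465,0,0],[0.068,-0.465,0,0],[0.068,-0.465,0,0],[0.068,-0.465,0,0],[0.068,-0.465,0,0],[0.068,-0.465,0,0],[0.068,-0.465,0,0],[0.068,-0.465,0,0]]}}

```text
clock: 2.55
eef_pos: [0.5974, -0.0895, 0.25]
tool_rot: [-0.014, 1.0, 0.0, 0.0]
ft_force: [-0.1, -0.1, 0.4]
gripper_width: 0.999
grasp_force: 0.0
```

```bash
cat > look.py <<'E'
import sys; from rig import env,cams; from h import *
n=sys.argv[1]
c=cams.camera("wrist"); np.savez(n+".npz",**c); cv2.imwrite(f"pics/{n}.png",c["img"][:,:,::-1])
o=env.get_obs(); q=o["tool_rot"]; print(round(float(o["clock"]),2),(o["eef_pos"]*1000).round(1),"yaw",np.rad2deg(2*np.arctan2(q[1],q[0])).round(2)-90)
print(*scene(c),sep="\n")
E
python3 look.py w2
```

```text
2.6 [597.4 -89.6 250. ] yaw 91.55000000000001
[[476.4, 73.7], [495.6, 36.9], [493.4, 140.5], [517.2, 89.4], [553.1, 90.0], [588.9, 91.0], [625.0, 92.1], [660.5, 93.2], [682.3, 145.3], [684.8, 41.4]]
[[523.4, -87.2], [572.3, -92.3], [622.5, -79.6], [670.3, -101.9]]
```

{"op": "play_rows", "data": {"plan": [[0.1835,-0.031,-0.1,0],[0.1835,-0.031,-0.2,0],[0.1835,-0.031,-0.3,0],[0.1835,-0.031,-0.4,0],[0.1835,-0.031,-0.48,0],[0.1835,-0.031,-0.5325,0],[0.1835,-0.031,-0.5325,0],[0.1835,-0.031,-0.5325,0],[0.1835,-0.031,-0.5325,0]]}}

```text
clock: 3.5
eef_pos: [0.6717, -0.1034, 0.0387]
tool_rot: [-0.013, 1.0, -0.001, 0.001]
ft_force: [-0.1, 0.4, 1.5]
gripper_width: 1.0
grasp_force: 0.0
```

{"op": "play_rows", "data": {"plan": [[0,0,0,0],[0,0,0,0],[0,0,0,0],[0,0,0,0],[0,0,0,0],[0,0,0,0],[0,0,0,0],[0,0,0,0]], "grip": 1, "newtons": 25}}

```text
clock: 4.3
eef_pos: [0.6709, -0.1035, 0.0367]
tool_rot: [-0.013, 1.0, 0.0, -0.0]
ft_force: [0.4, 0.6, -0.2]
gripper_width: 0.299
grasp_force: 0.0
```

{"op": "play_rows", "data": {"plan": [[0,0,0,0],[0,0,0,0],[0,0,0,0],[0,0,0,0],[0,0,0,0]]}}

```text
clock: 4.8
eef_pos: [0.6709, -0.1035, 0.0367]
tool_rot: [-0.013, 1.0, 0.0, -0.0]
ft_force: [0.4, -1.1, -0.2]
gripper_width: 0.222
grasp_force: 24.7
```

{"op": "play_rows", "data": {"plan": [[0,0,0.05,0],[0,0,0.15,0],[0,0,0.25,0],[0,0,0.25,0],[0,0,0.25,0],[0,0,0.25,0]]}}

```text
clock: 5.4
eef_pos: [0.6703, -0.1033, 0.1352]
tool_rot: [-0.013, 1.0, 0.0, -0.001]
ft_force: [-0.2, 0.6, -0.7]
gripper_width: 0.215
grasp_force: 24.7
```

{"op": "play_rows", "data": {"plan": [[-0.0248,0.493,0,0],[-0.0248,0.493,0,0],[-0.0248,0.493,0,0],[-0.0248,0.493,0,0],[-0.0248,0.493,0,0],[-0.0248,0.493,-0.08,0],[-0.0248,0.493,-0.165,0],[-0.0248,0.493,-0.165,0],[-0.0248,0.493,-0.165,0],[-0.0248,0.493,-0.165,0],[-0.0248,0.493,-0.165,0]]}}

```text
clock: 6.5
eef_pos: [0.6617, 0.0934, 0.0724]
tool_rot: [-0.012, 1.0, -0.0, 0.001]
ft_force: [0.0, -0.3, -0.5]
gripper_width: 0.217
grasp_force: 24.7
```

```bash
python3 look.py w3
```

```text
6.55 [661.5  93.5  72.2] yaw 91.41999999999999
[[522.7, 90.4], [655.7, 93.2], [681.2, 42.2], [678.6, 146.3]]
[[524.0, -85.2], [572.5, -90.2], [622.4, -77.6]]
```

View pics/w3.png

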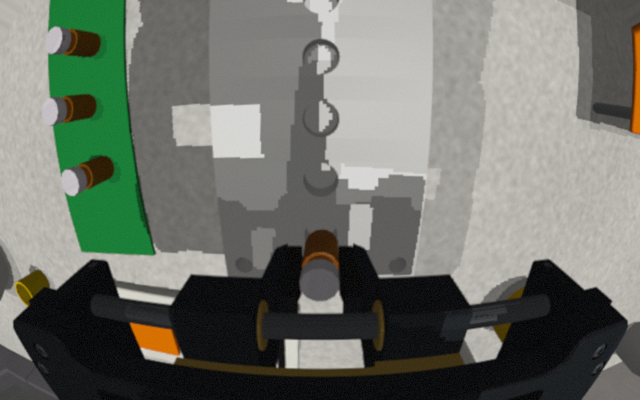

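{"op": "play_rows", "data": {"plan": [[0,0,0,0],[0,0,0,0],[0,0,-0.01,0],[0,0,-0.02,0],[0,0,-0.028,0],[0,0,-0.028,0],[0,0,-0.028,0],[0,0,-0.028,0]]}}

```text
clock: 7.35
eef_pos: [0.6609, 0.0936, 0.0595]
tool_rot: [-0.013, 1.0, -0.0, -0.0]
ft_force: [0.4, -1.3, -0.8]
gripper_width: 0.216
grasp_force: 24.7
```

{"op": "play_rows", "data": {"plan": [[0,0,-0.012,0],[0,0,-0.024,0],[0,0,-0.034,0],[0,0,-0.038,0],[0,0,-0.038,0],[0,0,-0.038,0],[0,0,-0.038,0]]}}

```text
clock: 8.05
eef_pos: [0.661, 0.0937, 0.0445]
tool_rot: [-0.013, 1.0, -0.0, 0.0]
ft_force: [-0.0, -1.5, 4.3]
gripper_width: 0.216
grasp_force: 24.7
```

{"op": "play_rows", "data": {"plan": [[0,0,-0.002,0],[0,0,-0.002,0],[0,0,-0.002,0]]}}

```text
clock: 8.35
eef_pos: [0.6612, 0.0937, 0.0445]
tool_rot: [-0.013, 1.0, -0.0, 0.001]
ft_force: [-3.1, -1.3, 8.6]
gripper_width: 0.219
grasp_force: 24.7
```

{"op": "play_rows", "data": {"plan": [[0,0,0.001,0],[0,0,0.001,0],[0,0,0.001,0],[0,0,0.001,0],[0,0,0.05,0],[0,0,0.15,0],[0,0,0.25,0],[0,0,0.25,0],[0,0,0.25,0]], "grip": 0}}

```text
clock: 9.25
eef_pos: [0.661, 0.0938, 0.1438]
tool_rot: [-0.013, 1.0, 0.0, 0.001]
ft_force: [-0.2, 0.8, -0.4]
gripper_width: 0.501
grasp_force: 0.0
```

```bash
python3 look.py w4; python3 -c "
from h import *
c=load('w4.npz');W=fcloud(c);x,y,z=W[...,0],W[...,1],W[...,2]
m=(np.hypot(x-.66,y-.093)<.02)&(z>.04)&(z<.08);print(m.sum(),np.percentile(z[m],[50,90,98]),plane(c,m&(z>.054),.0565))"
```

```text
9.3 [660.5  93.7 142.5] yaw 91.44
[[497.3, 38.0], [494.8, 141.5], [517.7, 90.1], [553.4, 91.2], [589.2, 91.9], [624.7, 92.8], [685.0, 43.0], [682.4, 145.8]]
[[523.8, -85.8], [572.5, -90.8], [622.7, -78.1]]
595 [0.05593347 0.05689688 0.05735089] [660.60555609  94.12790039]
```

{"op": "play_rows", "data": {"plan": [[-0.095,-0.432,0,0],[-0.095,-0.432,0,0],[-0.095,-0.432,0,0],[-0.095,-0.432,0,0],[-0.095,-0.432,0,0],[-0.095,-0.432,0,0],[-0.095,-0.432,-0.1,0],[-0.095,-0.432,-0.19,0],[-0.095,-0.432,-0.268,0],[-0.095,-0.432,-0.268,0],[-0.095,-0.432,-0.268,0],[-0.095,-0.432,-0.268,0]]}}

```text
clock: 10.5
eef_pos: [0.6239, -0.0787, 0.0381]
tool_rot: [-0.013, 1.0, -0.0, 0.001]
ft_force: [-0.1, 0.1, -0.0]
gripper_width: 0.495
grasp_force: 0.0
```

{"op": "play_rows", "data": {"plan": [[0,0,0,0],[0,0,0,0],[0,0,0,0],[0,0,0,0],[0,0,0,0],[0,0,0,0],[0,0,0,0]], "grip": 1}}

```text
clock: 11.2
eef_pos: [0.6232, -0.0792, 0.0369]
tool_rot: [-0.013, 1.0, -0.0, 0.0]
ft_force: [-1.1, 1.5, 5.9]
gripper_width: 0.217
grasp_force: 25.0
```

{"op": "play_rows", "data": {"plan": [[0,0,0.1,0],[0,0,0.22,0],[0.0055,0.1,0.22,0],[0.0055,0.22,0.22,0],[0.0055,0.34,0.22,0],[0.0055,0.43,0.22,0],[0.0055,0.43,0.22,0],[0.0055,0.43,0.16,0],[0.0055,0.43,0.1,0],[0.0055,0.43,0.085,0],[0.0055,0.43,0.085,0],[0.0055,0.43,0.085,0]]}}

```text
clock: 12.4
eef_pos: [0.6257, 0.0924, 0.0713]
tool_rot: [-0.012, 1.0, -0.0, 0.001]
ft_force: [0.9, -0.8, -0.7]
gripper_width: 0.216
grasp_force: 25.0
```

{"op": "play_rows", "data": {"plan": [[0,0,0,0],[0,0,0,0],[0,0,-0.009,0],[0,0,-0.018,0],[0,0,-0.026,0],[0,0,-0.026,0],[0,0,-0.026,0],[0,0,-0.026,0]]}}

```text
clock: 13.2
eef_pos: [0.6252, 0.0929, 0.06]
tool_rot: [-0.013, 1.0, -0.0, 0.0]
ft_force: [0.3, -0.6, -0.3]
gripper_width: 0.216
grasp_force: 25.0
```

Into the hole, no force. Press home, then release.

{"op": "play_rows", "data": {"plan": [[0,0,-0.012,0],[0,0,-0.024,0],[0,0,-0.034,0],[0,0,-0.04,0],[0,0,-0.041,0],[0,0,-0.041,0],[0,0,-0.041,0],[0,0,-0.041,0]]}}

```text
clock: 14.0
eef_pos: [0.6253, 0.0929, 0.0449]
tool_rot: [-0.013, 1.0, -0.0, 0.001]
ft_force: [-3.0, -1.1, 12.1]
gripper_width: 0.217
grasp_force: 25.0
```

{"op": "play_rows", "data": {"plan": [[0,0,0.001,0],[0,0,0.001,0],[0,0,0.001,0],[0,0,0.001,0],[0,0,0.05,0],[0,0,0.15,0],[0,0,0.25,0],[0,0,0.25,0],[0,0,0.25,0]], "grip": 0}}

```text
clock: 14.9
eef_pos: [0.6252, 0.0929, 0.1438]
tool_rot: [-0.013, 1.0, -0.0, 0.001]
ft_force: [-0.1, -0.2, -0.1]
gripper_width: 0.499
grasp_force: 0.0
```

```bash
cat > seat.py <<'E'
import sys; from h import *
c=load(sys.argv[1]+'.npz');W=fcloud(c);x,y,z=W[...,0],W[...,1],W[...,2]
for X,Y in((.6609,.0938),(.6249,.0929),(.5889,.0919),(.5529,.091),(.5169,.09)):
    m=(np.hypot(x-X,y-Y)<.017)&(z>.04)&(z<.08)
    if m.sum()>50: print("seated",X,np.percentile(z[m],[50,90,98]).round(4),plane(c,m&(z>.054),.0565).round(1))
E
python3 look.py w5; python3 seat.py w5
```

```text
14.95 [624.7  92.9 142.6] yaw 91.43
[[478.7, 72.2], [495.9, 38.1], [493.3, 141.2], [517.5, 90.3], [553.1, 91.1], [588.7, 92.0]]
[[523.6, -85.7], [572.4, -90.8]]
seated 0.6609 [0.0558 0.0568 0.0574] [660.3  94.2]
seated 0.6249 [0.0559 0.0568 0.0574] [624.1  92.8]
```

{"op": "play_rows", "data": {"plan": [[-0.132,-0.462,0,0],[-0.132,-0.462,0,0],[-0.132,-0.462,0,0],[-0.132,-0.462,0,0],[-0.132,-0.462,0,0],[-0.132,-0.462,0,0],[-0.132,-0.462,-0.1,0],[-0.132,-0.462,-0.19,0],[-0.132,-0.462,-0.268,0],[-0.132,-0.462,-0.268,0],[-0.132,-0.462,-0.268,0],[-0.132,-0.462,-0.268,0]]}}

```text
clock: 16.15
eef_pos: [0.5733, -0.0915, 0.0379]
tool_rot: [-0.013, 1.0, -0.0, 0.001]
ft_force: [-0.1, -0.0, -0.6]
gripper_width: 0.501
grasp_force: 0.0
```

{"op": "play_rows", "data": {"plan": [[0,0,0,0],[0,0,0,0],[0,0,0,0],[0,0,0,0],[0,0,0,0],[0,0,0,0],[0,0,0,0]], "grip": 1}}

```text
clock: 16.85
eef_pos: [0.5726, -0.092, 0.0368]
tool_rot: [-0.012, 1.0, -0.0, 0.0]
ft_force: [-0.3, 0.9, 5.0]
gripper_width: 0.215
grasp_force: 25.0
```

{"op": "play_rows", "data": {"plan": [[0,0,0.1,0],[0,0,0.22,0],[0.0415,0.1,0.22,0],[0.0415,0.22,0.22,0],[0.0415,0.34,0.22,0],[0.0415,0.46,0.22,0],[0.0415,0.46,0.22,0],[0.0415,0.46,0.16,0],[0.0415,0.46,0.1,0],[0.0415,0.46,0.085,0],[0.0415,0.46,0.085,0],[0.0415,0.46,0.085,0]]}}

```text
clock: 18.05
eef_pos: [0.5895, 0.0917, 0.0712]
tool_rot: [-0.012, 1.0, -0.0, 0.001]
ft_force: [-0.2, -0.1, -0.2]
gripper_width: 0.215
grasp_force: 25.0
```

{"op": "play_rows", "data": {"plan": [[0,0,0,0],[0,0,0,0],[0,0,-0.009,0],[0,0,-0.018,0],[0,0,-0.026,0],[0,0,-0.026,0],[0,0,-0.026,0],[0,0,-0.026,0]]}}

```text
clock: 18.85
eef_pos: [0.589, 0.0921, 0.06]
tool_rot: [-0.013, 1.0, -0.0, 0.0]
ft_force: [0.8, 0.1, -0.1]
gripper_width: 0.216
grasp_force: 25.0
```

{"op": "play_rows", "data": {"plan": [[0,0,-0.012,0],[0,0,-0.024,0],[0,0,-0.034,0],[0,0,-0.04,0],[0,0,-0.041,0],[0,0,-0.041,0],[0,0,-0.041,0],[0,0,-0.041,0]]}}

```text
clock: 19.65
eef_pos: [0.5891, 0.0921, 0.0447]
tool_rot: [-0.013, 1.0, -0.0, 0.0]
ft_force: [-3.4, 0.3, 11.8]
gripper_width: 0.217
grasp_force: 25.0
```

{"op": "play_rows", "data": {"plan": [[0,0,0.001,0],[0,0,0.001,0],[0,0,0.001,0],[0,0,0.001,0],[0,0,0.05,0],[0,0,0.15,0],[0,0,0.25,0],[0,0,0.25,0],[0,0,0.25,0]], "grip": 0}}

```text
clock: 20.55
eef_pos: [0.589, 0.0921, 0.1437]
tool_rot: [-0.013, 1.0, -0.0, 0.0]
ft_force: [-0.1, 1.0, -0.9]
gripper_width: 0.501
grasp_force: 0.0
```

```bash
python3 look.py w6; python3 seat.py w6
```

```text
20.6 [588.5  92.1 142.7] yaw 91.43
[[493.1, 141.1], [495.6, 38.1], [517.2, 90.2], [552.9, 91.0]]
[[523.4, -85.7]]
seated 0.6609 [0.0557 0.0568 0.0573] [659.8  94.2]
seated 0.6249 [0.0559 0.0568 0.0574] [624.   92.6]
seated 0.5889 [0.056  0.0569 0.0574] [588.1  91.9]
```

{"op": "play_rows", "data": {"plan": [[-0.164,-0.447,0,0],[-0.164,-0.447,0,0],[-0.164,-0.447,0,0],[-0.164,-0.447,0,0],[-0.164,-0.447,0,0],[-0.164,-0.447,0,0],[-0.164,-0.447,-0.1,0],[-0.164,-0.447,-0.19,0],[-0.164,-0.447,-0.268,0],[-0.164,-0.447,-0.268,0],[-0.164,-0.447,-0.268,0],[-0.164,-0.447,-0.268,0]]}}

```text
clock: 21.8
eef_pos: [0.5242, -0.0864, 0.0377]
tool_rot: [-0.013, 1.0, -0.0, 0.001]
ft_force: [-0.2, 0.8, -0.0]
gripper_width: 0.496
grasp_force: 0.0
```

{"op": "play_rows", "data": {"plan": [[0,0,0,0],[0,0,0,0],[0,0,0,0],[0,0,0,0],[0,0,0,0],[0,0,0,0],[0,0,0,0]], "grip": 1}}

```text
clock: 22.5
eef_pos: [0.5236, -0.0868, 0.0368]
tool_rot: [-0.012, 1.0, -0.0, 0.0]
ft_force: [-0.7, 0.8, 5.1]
gripper_width: 0.217
grasp_force: 25.0
```

{"op": "play_rows", "data": {"plan": [[0,0,0.1,0],[0,0,0.22,0],[0.0742,0.1,0.22,0],[0.0742,0.22,0.22,0],[0.0742,0.34,0.22,0],[0.0742,0.445,0.22,0],[0.0742,0.445,0.22,0],[0.0742,0.445,0.16,0],[0.0742,0.445,0.1,0],[0.0742,0.445,0.085,0],[0.0742,0.445,0.085,0],[0.0742,0.445,0.085,0]]}}

```text
clock: 23.7
eef_pos: [0.5535, 0.0909, 0.0712]
tool_rot: [-0.012, 1.0, -0.0, 0.001]
ft_force: [-0.5, -0.5, -0.7]
gripper_width: 0.217
grasp_force: 25.0
```

{"op": "play_rows", "data": {"plan": [[0,0,0,0],[0,0,0,0],[0,0,-0.009,0],[0,0,-0.018,0],[0,0,-0.026,0],[0,0,-0.026,0],[0,0,-0.026,0],[0,0,-0.026,0]]}}

```text
clock: 24.5
eef_pos: [0.5531, 0.0913, 0.06]
tool_rot: [-0.013, 1.0, -0.0, 0.0]
ft_force: [0.8, -0.2, 0.2]
gripper_width: 0.221
grasp_force: 25.0
```

{"op": "play_rows", "data": {"plan": [[0,0,-0.012,0],[0,0,-0.024,0],[0,0,-0.034,0],[0,0,-0.04,0],[0,0,-0.041,0],[0,0,-0.041,0],[0,0,-0.041,0],[0,0,-0.041,0]]}}

```text
clock: 25.3
eef_pos: [0.5532, 0.0913, 0.0447]
tool_rot: [-0.013, 1.0, -0.0, 0.001]
ft_force: [-3.5, 0.5, 13.1]
gripper_width: 0.22
grasp_force: 25.0
```

{"op": "play_rows", "data": {"plan": [[0,0,0.001,0],[0,0,0.001,0],[0,0,0.001,0],[0,0,0.001,0],[0,0,0.1,0],[0,0,0.2,0],[0,0,0.3,0],[0,0,0.4,0],[0,0,0.5,0],[0,0,0.5,0],[0,0,0.5,0],[0,0,0.5,0]], "grip": 0}}

```text
clock: 26.5
eef_pos: [0.5525, 0.0913, 0.242]
tool_rot: [-0.013, 1.0, 0.0, -0.001]
ft_force: [-0.2, 1.3, 0.1]
gripper_width: 0.502
grasp_force: 0.0
```

```bash
python3 look.py w7; python3 seat.py w7
```

```text
26.55 [552.6  91.3 241.9] yaw 91.43
[[495.3, 38.1], [492.6, 141.3], [517.0, 90.1]]
[]
seated 0.6609 [0.0558 0.0568 0.0572] [660.3  94.2]
seated 0.6249 [0.0558 0.0568 0.0574] [624.   92.9]
seated 0.5889 [0.0559 0.057  0.0576] [588.2  92.1]
seated 0.5529 [0.0561 0.0571 0.0578] [552.2  91. ]
```

View pics/w7.png

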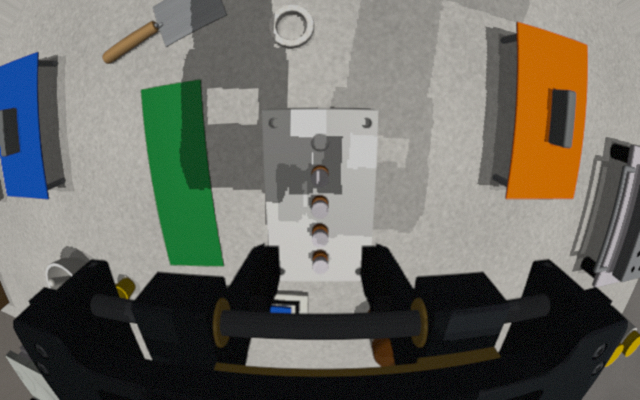

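{"op": "play_rows", "data": {"plan": [[-0.2,-0.98,0,0],[-0.2,-0.98,0,0],[-0.2,-0.98,0,0],[-0.2,-0.98,0,0],[-0.2,-0.98,0,0],[-0.2,-0.98,0,0],[-0.2,-0.98,0,0],[-0.2,-0.98,0,0],[-0.2,-0.98,0,0],[-0.2,-0.98,0,0],[-0.2,-0.98,0,0]], "grip": -1}}

```text
clock: 27.65
eef_pos: [0.4731, -0.2996, 0.2429]
tool_rot: [-0.013, 1.0, 0.001, -0.0]
ft_force: [0.1, 0.6, 0.5]
gripper_width: 0.999
grasp_force: 0.0
```

{"op": "play_rows", "data": {"plan": [[0,-0.188,0.05,0],[0,-0.188,0.05,0],[0,-0.188,0.05,0],[0,-0.188,0.05,0],[0,-0.188,0.05,0],[0,-0.188,0.05,0]]}}

```text
clock: 28.25
eef_pos: [0.4733, -0.3744, 0.2635]
tool_rot: [-0.013, 1.0, 0.0, -0.0]
ft_force: [0.4, -0.5, 0.9]
gripper_width: 0.999
grasp_force: 0.0
```

```bash
python3 look.py w8 | head -1; cat > cov.py <<'E'
import sys; from h import *
c=load(sys.argv[1]+'.npz');W=fcloud(c);z=W[...,2]; ok=c["z_map"]>0
hsv=cv2.cvtColor(c["img"],cv2.COLOR_RGB2HSV);H,S=hsv[...,0],hsv[...,1]
v,u=np.mgrid[:400,:640]; f=ok&(v<265)
def on(b,h):
    P=[plane(c,np.eye(1,256000,i,dtype=bool).reshape(400,640),h) for i in np.flatnonzero(b.ravel())]
    return np.array(P)/1000
for nm,m,h in(("plate",f&(H>95)&(H<130)&(S>100)&(abs(z-.057)<.008)&(W[...,0]<.62),.057),("ridge",f&(S<90)&(abs(z-.088)<.007)&(abs(W[...,0]-.475)<.08)&(abs(W[...,1]+.376)<.06),.0885)):
    for b,a,ce in blobs(m,150):
        k=cv2.findContours(b.astype(np.uint8),cv2.RETR_EXTERNAL,cv2.CHAIN_APPROX_NONE)[0][0][:,0]
        e=np.zeros((400,640),bool); e[k[:,1],k[:,0]]=1
        print(nm,a,ce.round(),rect(on(e,h)),plane(c,b,h).round(1),np.median(z[b]).round(4))
E
python3 cov.py w8
```

```text
28.3 [ 473.3 -374.7  263.6] yaw 91.52000000000001
plate 19058 [317. 165.] (array([ 473.9, -378.3]), -1.2, 217.5, 128.6) [ 473.1 -378.3] 0.0562
ridge 921 [316. 179.] (array([ 473.4, -378.4]), -1.6, 69.1, 15.3) [ 473.  -378.4] 0.088
```

View pics/w8.png

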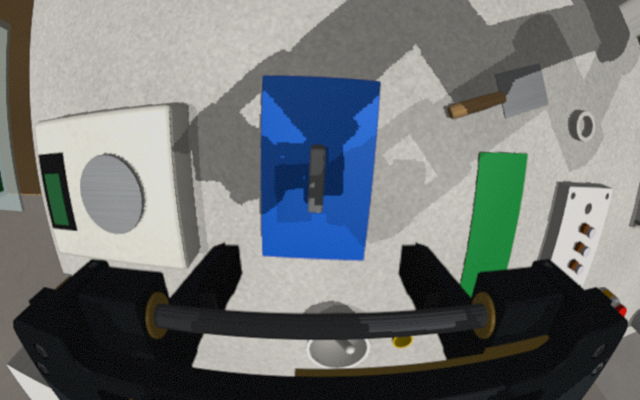

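{"op": "play_rows", "data": {"plan": [[0.001,-0.0065,-0.1,-0.0306],[0.001,-0.0065,-0.2,-0.0306],[0.001,-0.0065,-0.3,-0.0306],[0.001,-0.0065,-0.4,-0.0306],[0.001,-0.0065,-0.45,-0.0306],[0.001,-0.0065,-0.475,-0.0306],[0.001,-0.0065,-0.478,-0.0306],[0.001,-0.0065,-0.478,-0.0306],[0.001,-0.0065,-0.478,-0.0306]]}}

```text
clock: 29.2
eef_pos: [0.4739, -0.3789, 0.0738]
tool_rot: [0.011, 1.0, -0.001, 0.001]
ft_force: [0.6, -0.9, -0.0]
gripper_width: 1.0
grasp_force: 0.0
```

{"op": "play_rows", "data": {"plan": [[0,0,0,0],[0,0,0,0],[0,0,0,0],[0,0,0,0],[0,0,0,0],[0,0,0,0],[0,0,0,0],[0,0,0,0],[0,0,0,0],[0,0,0,0],[0,0,0,0],[0,0,0,0]], "grip": 1, "newtons": 50}}

```text
clock: 30.4
eef_pos: [0.4734, -0.3785, 0.0723]
tool_rot: [0.011, 1.0, 0.0, -0.0]
ft_force: [0.4, 0.3, -0.7]
gripper_width: 0.175
grasp_force: 50.0
```

{"op": "play_rows", "data": {"plan": [[0,0,0.05,0],[0,0,0.12,0],[0,0,0.2,0],[0,0,0.3,0.01],[0.05,0.08,0.35,0.02],[0.1,0.17,0.35,0.03],[0.15,0.26,0.35,0.03],[0.2,0.35,0.35,0.03],[0.25,0.44,0.35,0.03],[0.2885,0.5,0.35,0.03],[0.2885,0.5,0.35,0.03],[0.2885,0.5,0.35,0.03]]}}

```text
clock: 31.6
eef_pos: [0.5887, -0.1781, 0.2117]
tool_rot: [-0.013, 1.0, 0.0, -0.001]
ft_force: [-0.3, -0.6, -3.4]
gripper_width: 0.176
grasp_force: 50.0
```

{"op": "play_rows", "data": {"plan": [[0,0.08,0,0],[0,0.17,0,0],[0,0.26,0,0],[0,0.35,0,0],[0,0.44,0,0],[0,0.53,0,0],[0,0.6,0,0],[0,0.66,0,0],[0,0.676,0,0],[0,0.676,0,0],[0,0.676,0,0],[0,0.676,0,0]]}}

```text
clock: 32.8
eef_pos: [0.589, 0.0905, 0.2123]
tool_rot: [-0.011, 1.0, -0.0, -0.0]
ft_force: [0.1, 0.6, -3.2]
gripper_width: 0.174
grasp_force: 50.0
```

```bash
python3 look.py w9 | head -1; python3 - <<'E'
from rig import cams
from h import *
c=cams.camera("side");cv2.imwrite("pics/s9.png",c["img"][:,:,::-1]);np.savez("s9.npz",**c)
for n,f in(("s9",cloud),("w9",fcloud)):
    c=load(n+".npz");W=f(c);hsv=cv2.cvtColor(c["img"],cv2.COLOR_RGB2HSV);H,S=hsv[...,0],hsv[...,1]
    m=(H>95)&(H<130)&(S>100)&(W[...,2]>.1)&(c["z_map"]>0)
    for b,a,ce in blobs(m,300):
        P=W[b]; A=np.c_[P[:,:2]-P[:,:2].mean(0),np.ones(len(P))]; k=np.linalg.lstsq(A,P[:,2],rcond=None)[0]
        print(n,a,ce.round(),"slope deg x,y",np.rad2deg(k[:2]).round(2),"z",k[2].round(4),rect(P))
E
```

```text
32.85 [588.9  90.6 212.3] yaw 91.28999999999999
s9 3147 [307. 172.] slope deg x,y [-0.56  4.84] z 0.1995 (array([588.5, 104.9]), 1.8, 220.2, 156.4)
w9 49801 [320. 153.] slope deg x,y [ 0.33 -0.06] z 0.1963 (array([542.4,  89.2]), -88.9, 129.5, 124.3)
w9 2289 [320. 354.] slope deg x,y [-48.14  -0.97] z 0.2045 (array([625.1,  91.1]), 1.4, 116.6, 56.2)
```

View pics/w9.png

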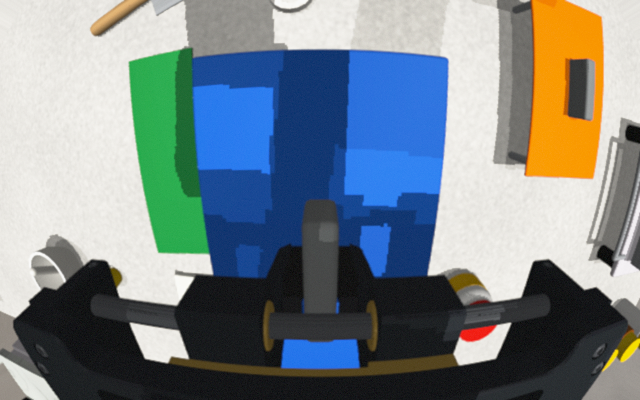

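View pics/s9.png

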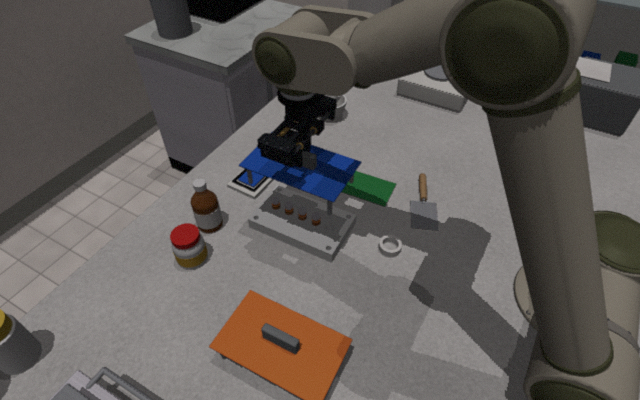

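{"op": "play_rows", "data": {"plan": [[0,0,-0.06,0],[0,0,-0.13,0],[0,0,-0.19,0],[0,0,-0.24,0],[0,0,-0.262,0],[0,0,-0.262,0],[0,0,-0.262,0],[0,0,-0.262,0],[0,0,-0.262,0],[0,0,-0.262,0]]}}

```text
clock: 33.9
eef_pos: [0.589, 0.0919, 0.1081]
tool_rot: [-0.012, 1.0, -0.0, 0.001]
ft_force: [-0.3, -0.9, -3.3]
gripper_width: 0.178
grasp_force: 50.0
```

{"op": "play_rows", "data": {"plan": [[0,0,-0.006,0],[0,0,-0.012,0],[0,0,-0.018,0],[0,0,-0.022,0],[0,0,-0.022,0],[0,0,-0.022,0],[0,0,-0.022,0]]}}

```text
clock: 34.6
eef_pos: [0.5889, 0.0919, 0.0988]
tool_rot: [-0.012, 1.0, 0.0, 0.0]
ft_force: [0.1, 0.0, -2.7]
gripper_width: 0.178
grasp_force: 50.0
```

{"op": "play_rows", "data": {"plan": [[0,0,-0.008,0],[0,0,-0.016,0],[0,0,-0.024,0],[0,0,-0.032,0],[0,0,-0.0365,0],[0,0,-0.0365,0],[0,0,-0.0365,0],[0,0,-0.0365,0]]}}

```text
clock: 35.4
eef_pos: [0.5888, 0.0919, 0.0843]
tool_rot: [-0.012, 1.0, -0.0, -0.0]
ft_force: [-2.3, 0.4, 1.1]
gripper_width: 0.178
grasp_force: 50.0
```

Just touching the floor; press a little more, then release and rise.

{"op": "play_rows", "data": {"plan": [[0,0,-0.003,0],[0,0,-0.005,0],[0,0,-0.005,0],[0,0,-0.005,0]]}}

```text
clock: 35.8
eef_pos: [0.5888, 0.0919, 0.0842]
tool_rot: [-0.012, 1.0, -0.0, 0.001]
ft_force: [-7.8, -0.6, 16.0]
gripper_width: 0.178
grasp_force: 50.0
```

{"op": "play_rows", "data": {"plan": [[0,0,0,0],[0,0,0,0],[0,0,0,0],[0,0,0,0],[0,0,0,0],[0,0,0.05,0],[0,0,0.15,0],[0,0,0.27,0],[0,0,0.39,0],[-0.1,0,0.45,0],[-0.1,0,0.45,0],[-0.1,0,0.45,0]], "grip": -1}}

```text
clock: 37.0
eef_pos: [0.5486, 0.0919, 0.2625]
tool_rot: [-0.012, 1.0, -0.0, 0.001]
ft_force: [0.4, 0.3, 0.4]
gripper_width: 1.0
grasp_force: 0.0
```

```bash
python3 look.py w10 | head -1; python3 - <<'E'
from rig import cams
from h import *
c=cams.camera("side");cv2.imwrite("pics/s10.png",c["img"][:,:,::-1]);np.savez("s10.npz",**c)
for n,f in(("s10",cloud),("w10",fcloud)):
    c=load(n+".npz");W=f(c);hsv=cv2.cvtColor(c["img"],cv2.COLOR_RGB2HSV);H,S=hsv[...,0],hsv[...,1]
    m=(H>95)&(H<130)&(S>100)&(abs(W[...,2]-.069)<.006)&(c["z_map"]>0)&(abs(W[...,0]-.589)<.13)
    for b,a,ce in blobs(m,300):
        P=W[b]; A=np.c_[P[:,:2]-P[:,:2].mean(0),np.ones(len(P))]; k=np.linalg.lstsq(A,P[:,2],rcond=None)[0]
        print(n,a,ce.round(),"slope deg x,y",np.rad2deg(k[:2]).round(2),"z",k[2].round(4),rect(P))
E
```

```text
37.05 [548.9  91.9 261.5] yaw 91.38
s10 3630 [303. 208.] slope deg x,y [ 0.01 -0.11] z 0.0695 (array([588.7,  92. ]), 1.5, 220.4, 132.9)
w10 18613 [319. 198.] slope deg x,y [ 0.   -0.02] z 0.0682 (array([590.2,  91.1]), 1.3, 219.1, 129.6)
```

View pics/s10.png

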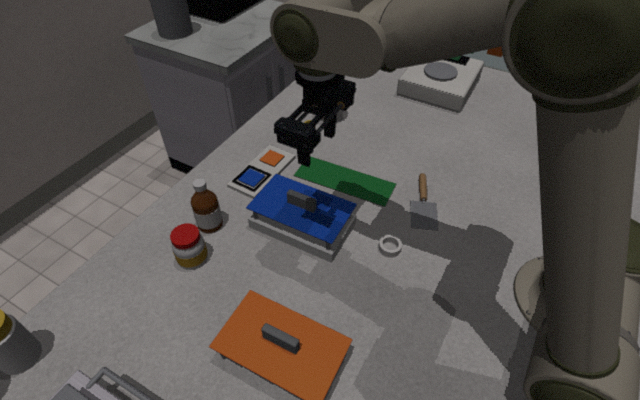

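The blue cover is level and its plate top measures 69 mm above the bench, which is the seated height. Orange still stands at (283,340), and the gripper is clear.

```bash
python3 -c "
from rig import env
print(env.close_job())"
```

```text
the job is handed in; nothing more can be done
None
```

The job is handed in: all four vials on the mat are pressed home in rack holes 1–4, the blue cover (matching the framed tag) is seated level on the rack, and the orange cover still stands on the bench. It took about 37 s of the 210 s allowed; no verdict was returned.

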